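# Put the block plane away and close the till's sliding hatch

## Robot

A 6-joint arm with a two-finger parallel gripper is mounted at the origin on the work surface. World frame = base frame: x ahead of the robot, y to its left, z up, the work surface at z = 0. Lengths are in m, angles in rad, forces in N, time in s.
With the tool pointing down it reaches from about 0.25 to 0.775 m from the base axis. Payload 4 kg.
Tool frame: the origin (TCP) lies midway between the tips of the shut fingers; the grasp point (between the pads) lies 19 mm behind it; z points along the fingers, y is the line along which they close (so a half turn about z gives the same grasp; the last joint's range is limited). The gripper opens to 94 mm and grips with 3 to 60 N. Pads are 16 mm wide; open, the fingers measure 119 mm over their backs; the gripper's body (75 mm by 177 mm) begins 78 mm behind the grasp point.
Start: joints at [-1.426, 0.087, 1.371, -0, 1.684, -0.103], TCP at [0.135, -0.533, 0.206] pointing down, gripper open.
Joint ranges: [-3.1, 3.1], [-0.76, 2.03], [0.27, 2.55], [-1.08, 4.22], [0.17, 2.65], [-2.57, 2.57]. Speed limits (rad/s): [2.79, 2.79, 3.14, 3.14, 3.14, 3.14].

## Interface

Orientations are given as a rotation vector (axis times angle).
In Python, from workcell import arm gives the robot as it stands.
- The arm moves only by the tool play_rows, never from a script. Its argument "commands" is a list of rows, each an object with "offset": the shift along the world's x, y, z in units of 30 mm (1.0 is 30 mm), a list of three; "rotation": the turn, a rotation vector about the world's x, y, z in units of 5 degrees (1.0 is 5 degrees), a list of three. In form: [{"offset": [x, y, z], "rotation": [ax, ay, az]}, ...]. A call has 1 to 5 rows; each row is the pose to reach, as a shift and turn from the pose commanded when the call began; what a row does not reach only later rows make up. A row lasts 1/12 s, in which the tool goes at most 41.7 mm and 7.16 degrees, less where a joint would pass 70% of its speed; a pose out of reach is approached as far as the arm can. A call with a gripper value outside its range is refused whole. "hand" is the opening, from 0 (shut) to 1 (fully open), set as the call begins (left out, the last holds). The fingers move at their own pace and stop on an object; "newtons" is the grip in N (left out, the last holds). Time passes only in rows, so rows that repeat a pose let the fingers close. It gives the time, the measured TCP pose, the force, the opening and the grip force at its end, in the units of the state.
- arm.state(): the state, without advancing time (a new reading comes with each control period).
- arm.camera(name): name is "side" or "top" or "wrist"; returns (picture, depth): 384x512x3 uint8, red, green, blue; 384x512 float32, m along the optical axis (not along the pixel's ray), 0 where there is no reading.
- arm.get_calibration(name): a dict with "fx", "fy", "cx", "cy" (pixels), "rvec" (rotation vector, rad) and "tvec" (3), from world to camera coordinates, as OpenCV has them. Camera axes: x right, y down, z forward; pixel columns grow to the right and rows downward; lengths in m; the calibration is good to about 2 mm. A picture is of the moment at which its call begins: read the wrist's pose just before it. get_calibration takes no time and is no camera call; for the wrist camera it gives the pose at the moment of the call.
- arm.finish_job(): hands the job in; it is judged then, once.
The state is a dict: "t": time; "joint_pos": joint angles; "qvel": joint speeds; "joint_torque": joint torques, N m; "tcp_pos": TCP position; "eef_rot": TCP orientation; "contact_force": force on the tool from outside, world axes, zero at the start; "ft_torque": the same for the moment, N m; "grip_width": finger opening in m; "finger_force": force on a finger pad.
Only numpy, scipy, OpenCV 4.12 (cv2) and the standard library are available. Lean on these libraries where they do the work, as an engineer would, in place of code of your own. Each camera call takes 0.05 s, during which the arm holds its last target. There are 200 camera calls.

## Task

Put the metal block plane away: lower it, sole down, into the open well of the wooden tool till and let go only when it is down (do not drop it in). Then slide the till's hatch shut until its edge beds against the rubber strip on the frame and stays lightly pressed there with no gap, feeling for the strip and never leaning on it with more than about 20 N. Leave the other things on the bench alone.

Things in the scene. Friction and masses are not known exactly. Their poses are not given: they have to be found in the camera images.
- plane: Sizes in mm. Block plane: dark steel body 130 long (its x) x 45 wide (its y) x 28 high, upright sides; slanted iron and round brass knob on top, 46 high in all; 0.4 to 0.8 kg. Lies sole down on the bench, long sides free. Origin: centre of the sole; z up. It and the sanding block may lie in either of two places.
- chest: Tool till: wooden chest fixed to the bench, 220 (its x) x 415 (its y), rails 84 high; turned a little. The +y half is decked; the -y half is an open well, floor 12 above the bench, 196 x 180 (180 along x between the rail lips). Origin: on the bench, on the centre line, 200 from the +y end; z up, y along the track; the hatch closes towards -y.
- well (a point): Point on the well's floor where the plane should stand: 12 above the bench, at chest x = 0, y = -95; axes as the chest's. With its x along the chest's x, the plane stands here clear of all; the hatch's underside is 55 above this floor.
- hatch: Sliding door: plywood panel 190 x 195 x 10 captive in the rails, moves only along chest y. Origin: centre of its underside, 67 above the bench, at chest x = 0; closing edge 97.5 from it towards chest -y. Starts 155 to 188 open (origin at chest y = 67 to 101); at y = -87.5 it would meet the bare jamb. Rubs with about 6 N all along and stays where left.
- handle (a point): Top centre of the hatch's wooden handle: upright block 70 (chest x) x 18 (chest y) x 34 high on the middle of the hatch (above its origin). Top 111, hatch's upper face 77 above the bench. Grip it from above across the 18, or push it from its +y side.
- jamb: Frame piece at the chest's -y end, 220 x 30 x 84 high. Origin: foot of its face towards the hatch (chest y = -185); axes as the chest's. On that face, at hatch level, a black rubber strip 170 long on an adjustable batten stands 5 to 30 out towards +y: varies, not reported. It yields about 6 N per mm; over 20 N crushes it. Rail friction keeps the hatch pressed on it.
- sander: a cork-soled wooden sanding block, 110 x 60 x 38, no metal; not part of the job. Origin: centre of its underside, z up.
- glue: a white glue bottle, diameter 60, 170 tall; not part of the job. Origin: centre of its underside, z up.
- tape: a flat roll of paper tape, diameter 100, 25 tall; not part of the job. Origin: centre of its underside, z up.
- square: a try square lying flat, wooden stock 110 long, steel blade 150 long; not part of the job. Origin: on the bench, under its stock's middle.
- measure: a black pocket tape measure, 65 x 40 x 62; not part of the job. Origin: centre of its underside, z up.
- cup: a white cup with pencils, diameter 76, 160 tall with the pencils; not part of the job. Origin: centre of its underside, z up.

How it is judged:
By the outcome, as a careful person would: the job done as asked, in the order asked, and still so for the second after the job is handed in, with the robot touching nothing.
It also fails if it takes over 58 s, if anything falls off the work surface, if the arm or the gripper's body presses on something with over 40 N, if the wrist force passes 120 N, or if a joint passes its speed limit or range.

## Working session

There is one attempt and no reset: what is moved stays moved. The work goes in short steps, Python scripts to look and compute and a tool call to move; the robot and the scene stay as the last step left them, time stands still between calls to the robot, and variables do not carry over. Pictures are saved under pics/ and viewed, at most 10 in all, crops included, and the job is handed in when it is done.

Besides the shell and the picture viewer there is one more tool, called after "Emit:" by a JSON object that holds its "name" and its "arguments". play_rows: Moves the arm, as the interface text tells. Its arguments: {"type":"object","properties":{"commands":{"type":"array"},"hand":{"type":"number"},"newtons":{"type":"number"}},"required":["commands"]}

```bash
mkdir -p pics
cat > h.py <<'E'
import numpy as np,cv2
from workcell import arm
def grab(n,tag):
    c=arm.get_calibration(n); p,d=arm.camera(n)
    np.savez(f'pics/{tag}.npz',p=p,d=d,**{k:np.array(v) for k,v in c.items()})
    cv2.imwrite(f'pics/{tag}.png',p[:,:,::-1]); return p,d,c
def load(tag):
    return np.load(f'pics/{tag}.npz')
def cloud(z):
    d=z['d'];h,w=d.shape;v,u=np.mgrid[:h,:w]
    P=np.stack([(u-z['cx'])/z['fx']*d,(v-z['cy'])/z['fy']*d,d],-1)
    R=cv2.Rodrigues(z['rvec'])[0]
    W=(P-z['tvec'].reshape(3))@R
    W[d==0]=np.nan
    return W
def ray(z,u,v):
    R=cv2.Rodrigues(z['rvec'])[0];c=-R.T@z['tvec'].reshape(3)
    return c,R.T@np.array([(u-z['cx'])/z['fx'],(v-z['cy'])/z['fy'],1])
E
python3 - <<'E'
from h import *
print(arm.state())
ims=[grab(n,n+'0')[0] for n in ('top','side','wrist')]
a=np.hstack(ims[:2])[:,:,::-1]
cv2.imwrite('pics/top0b.png',cv2.resize(ims[0][:,:,::-1],(800,600),interpolation=cv2.INTER_CUBIC))
cv2.imwrite('pics/side0b.png',cv2.resize(ims[1][:,:,::-1],(800,600),interpolation=cv2.INTER_CUBIC))
for n in('top0','side0'):
    z=load(n);R=cv2.Rodrigues(z['rvec'])[0];print(n,-R.T@z['tvec'].reshape(3),R[2],z['fx'])
E
```

```text
{'t': 0.0, 'joint_pos': array([-1.42608829e+00,  8.79578752e-02,  1.37220713e+00, -2.24485051e-06,
        1.68355144e+00, -1.03119662e-01]), 'qvel': array([-9.63445665e-06,  3.05456656e-03, -3.11353665e-04,  2.38558326e-04,
       -3.74097141e-04,  8.36653267e-04]), 'joint_torque': array([-3.92233806e-04, -3.40179133e+01, -3.02433944e+01,  7.17359246e-02,
        3.29104986e-02, -1.67771868e-04]), 'tcp_pos': array([ 0.13482351, -0.53268547,  0.20432648]), 'eef_rot': array([-3.11539753e+00, -3.88028558e-01,  7.28194701e-05]), 'contact_force': array([-0.11461042, -0.63039145,  0.42157143]), 'ft_torque': array([-0.0152861 , -0.03815601, -0.03346266]), 'finger_force': 0.0, 'grip_width': 0.09381224119523826}
top0 [0.4131644  0.04430691 1.42963742] [ 0.12671065 -0.01317003 -0.99185229] 401.9735817368212
side0 [0.38914802 1.06086861 0.81264121] [ 0.165553   -0.81305109 -0.5581578 ] 433.52587106718136
```

View pics/top0b.png

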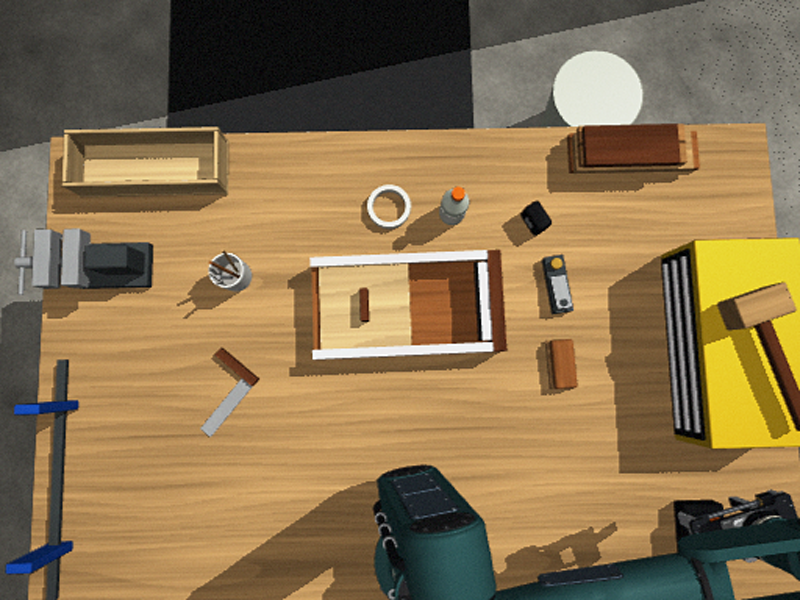

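View pics/side0b.png

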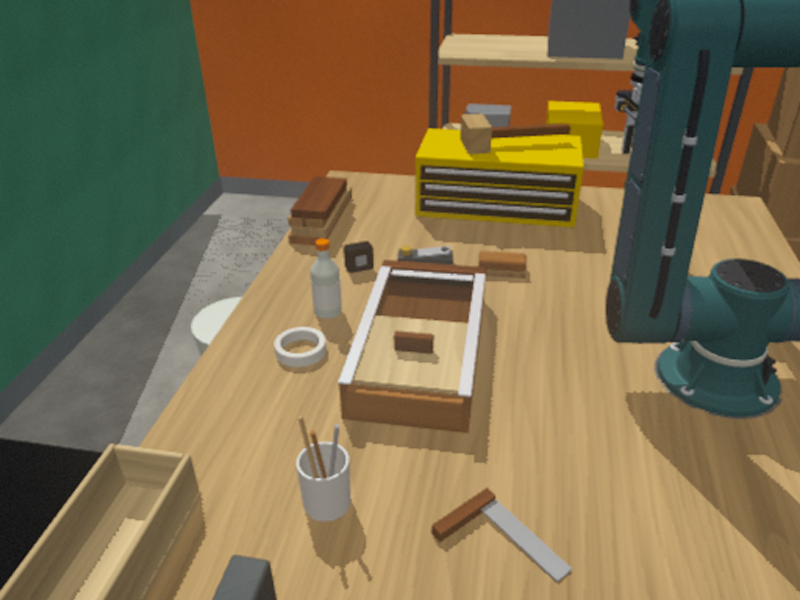

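Top view: the plane is at (558,285) with its brass knob at (555,262), the sander at (562,363), and the chest spans (310–505, 250–360) with the handle at (364,305). The side view agrees. Next I'll measure from the depth in both views.

Run:
```python
from h import *
def rect(Q,name):
    (c,s,a)=cv2.minAreaRect((Q[:,:2]*1000).astype(np.float32)); print(name,len(Q),np.round(c,1),np.round(s,1),round(a,2),'z',np.round(np.percentile(Q[:,2],[5,50,95])*1000,1))
s=512/800
for n in('top0','side0'):
    z=load(n);W=cloud(z)
    print(n,'table z',np.nanmedian(W[...,2][np.abs(W[...,2])<.02]))
    if n=='top0':
        for nm,(u,v) in dict(plane=(558,285),sander=(562,363),jamb=(497,300),deck=(390,280),well=(445,300),handle=(364,305),knob=(557,262),railT=(400,256),railB=(400,353),cup=(228,270),measure=(537,217),glue=(455,195)).items():
            print(nm,np.round(W[int(v*s),int(u*s)]*1000,1))
    m=np.isfinite(W[...,2])
    Q=W[m]
    # chest tops
    k=(Q[:,0]>.3)&(Q[:,0]<.65)&(Q[:,1]>-.2)&(Q[:,1]<.35)
    rect(Q[k&(Q[:,2]>.079)&(Q[:,2]<.089)],'chesttop')
    rect(Q[k&(Q[:,2]>.1)&(Q[:,2]<.125)&(Q[:,0]<.6)],'handle')
    k=(Q[:,1]<-.19)&(Q[:,1]>-.36)
    for lo,hi in((.012,.06),(.022,.033),(.036,.06)):
        for nm,x0,x1 in(('far',.46,.66),('near',.28,.44)):
            q=Q[k&(Q[:,0]>x0)&(Q[:,0]<x1)&(Q[:,2]>lo)&(Q[:,2]<hi)]
            if len(q)>5: rect(q,f'{nm} {lo}-{hi}')
```

```text
top0 table z 0.0005132359675271975
plane [ 589.  -319.4   33.8]
sander [ 414.7 -315.2   39.2]
jamb [ 551.6 -172.3   86. ]
deck [601.9  58.9  80.8]
well [562.3 -63.6   9.8]
handle [545.3 115.5 115. ]
knob [ 640.9 -316.5   43. ]
railT [655.6  33.9  84.5]
railB [446.3  38.9  81.1]
cup [634.6 411.5  76.6]
measure [ 741.5 -272.    60.9]
glue [764.3 -80.9 173.1]
chesttop 2459 [546.9  21.5] [213.7 415.3] 1.1 z [79.3 82.5 87.4]
handle 122 [547.7 114.1] [16.9 69.5] 89.13 z [105.6 110.3 114.7]
far 0.012-0.06 533 [ 559.4 -321. ] [198.2  59.1] 0.6 z [20.8 32.4 44. ]
near 0.012-0.06 388 [ 399.7 -319.4] [80.6 56.1] 1.24 z [14.8 37.2 42.6]
far 0.022-0.033 251 [ 559.5 -321.8] [198.   57.1] 1.05 z [23.2 28.5 32.5]
near 0.022-0.033 42 [ 399.9 -321.7] [81.  51.6] 1.93 z [24.8 30.7 32.9]
far 0.036-0.06 181 [ 555.1 -322.8] [186.7  41.9] 1.55 z [36.7 40.3 46.8]
near 0.036-0.06 247 [ 400.1 -320.6] [79.  48.6] 0.9 z [36.3 38.6 43.1]
side0 table z 0.0014444106537939312
chesttop 2264 [545.7  15.8] [214.9 422.3] 1.04 z [79.2 83.3 87.2]
handle 172 [546.8 111.7] [68.7 22.4] 1.52 z [101.9 110.4 114. ]
far 0.012-0.06 361 [ 559. -323.] [196.   53.4] 3.04 z [20.  31.5 45.3]
near 0.012-0.06 304 [ 399.7 -322. ] [83.  60.6] 3.47 z [13.1 35.9 41.5]
far 0.022-0.033 171 [ 560.4 -323. ] [193.   52.3] 3.6 z [23.3 29.1 32.2]
near 0.022-0.033 59 [ 398.5 -300.4] [78.3 15. ] 1.43 z [22.8 27.1 32.7]
far 0.036-0.06 114 [ 553.8 -326.6] [ 47.  188.3] 88.9 z [36.6 40.9 47. ]
near 0.036-0.06 151 [ 399.  -326.1] [81.8 52.8] 2.54 z [36.5 39.1 41.8]
```

Run:
```python
from h import *
z=load('top0');W=cloud(z);p=z['p'].astype(int)
s=512/800
white=(p.min(-1)>200)
def at(u,v,h):
    c,d=ray(z,u,v);return (c+d*(h-c[2])/d[2])*1000
# rails: outer (upper rail top edge / lower rail bottom edge), columns
U,V=[],[];A=[];B=[]
for u in range(205,305,4):
    col=np.where(white[150:240,u])[0]+150
    a=col[col<185];b=col[col>205]
    if len(a) and len(b): A.append(at(u,a.mean(),.084));B.append(at(u,b.mean(),.084))
A=np.array(A);B=np.array(B)
for q in(A,B):
    f=np.polyfit(q[:,1],q[:,0],1);print('rail slope dx/dy deg',np.degrees(np.arctan(f[0])),f, np.std(q[:,0]-np.polyval(f,q[:,1])))
# jamb white: columns 
for v in(175,185,195,205,213):
    r=np.where(white[v,295:325])[0]+295;print(v,r.min(),r.max(),at(r.min()-.5,v,.084)[:2],at(r.max()+.5,v,.084)[:2])
np.save('pics/a.npy',A)
crop=p[140:260,190:400].astype(np.uint8)[:,:,::-1]
cv2.imwrite('pics/crop1.png',cv2.resize(crop,None,fx=3.8,fy=3.8,interpolation=cv2.INTER_CUBIC))
```

```text
rail slope dx/dy deg -1.1080320976980296 [-1.93412195e-02  6.50487017e+02] 0.47213043086262796
rail slope dx/dy deg -1.0534054716823344 [-1.83874657e-02  4.50277768e+02] 0.6239279891501922
175 307 311 [ 610.59687912 -136.14655978] [ 610.2061657  -153.10802644]
185 307 311 [ 576.47358498 -134.79242707] [ 576.07977498 -151.69964948]
195 308 311 [ 542.48777335 -136.81722238] [ 542.17027778 -150.3002236 ]
205 308 313 [ 508.79551084 -135.46950935] [ 508.31563967 -155.6307606 ]
213 309 313 [ 481.91454296 -137.74873492] [ 481.51227074 -154.50759364]
```

View pics/crop1.png

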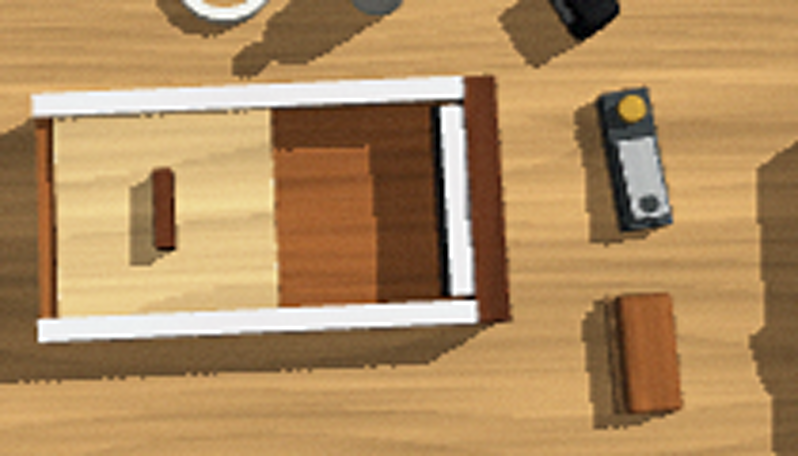

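Crop: the plane's knob is at (632,107) and its body spans (598–672, 88–230), turned a few degrees. The black rubber strip is at x≈437–443, against the white batten; the hatch edge is at x≈275. The chest is turned +1.1°. Now I'll move over the plane, going round the toolbox.

Emit:
{"name": "play_rows", "arguments": {"commands": [{"offset":[2,6,1.5],"rotation":[0,0,0]},{"offset":[2,6,1.5],"rotation":[0,0,0]},{"offset":[2,6,1.5],"rotation":[0,0,0]},{"offset":[2,6,1.5],"rotation":[0,0,0]},{"offset":[2,6,1.5],"rotation":[0,0,0]}], "hand": 1, "newtons": 40}}

```text
t: 0.57
tcp_pos: [0.1955, -0.3505, 0.2513]
eef_rot: [3.117, 0.389, 0.001]
contact_force: [0.2, -0.7, 0.7]
grip_width: 0.0943
finger_force: 0.0
```

Emit:
{"name": "play_rows", "arguments": {"commands": [{"offset":[6.5,0.5,0],"rotation":[0,0,0]},{"offset":[6.5,0.5,0],"rotation":[0,0,0]},{"offset":[6.5,0.5,0],"rotation":[0,0,0]},{"offset":[6.5,0.5,0],"rotation":[0,0,0]},{"offset":[6.5,0.5,0],"rotation":[0,0,0]}]}}

```text
t: 0.98
tcp_pos: [0.3928, -0.337, 0.2499]
eef_rot: [-3.116, -0.392, -0.001]
contact_force: [-0.5, -0.9, -1.1]
grip_width: 0.0938
finger_force: 0.0
```

Emit:
{"name": "play_rows", "arguments": {"commands": [{"offset":[6,0.5,0],"rotation":[0,0,-1]},{"offset":[6,0.5,0],"rotation":[0,0,-1]},{"offset":[6,0.5,0],"rotation":[0,0,-1]},{"offset":[6,0.5,0],"rotation":[0,0,-1]},{"offset":[6,0.5,0],"rotation":[0,0,-1]}]}}

```text
t: 1.4
tcp_pos: [0.5742, -0.3213, 0.2474]
eef_rot: [-3.128, -0.258, 0.001]
contact_force: [-1.1, 0.5, -0.9]
grip_width: 0.0941
finger_force: 0.0
```

Run:
```python
from h import *
s=arm.state();print(s['t'],s['tcp_pos'],s['eef_rot'])
p,d,c=grab('wrist','w1')
cv2.imwrite('pics/w1b.png',cv2.resize(p[:,:,::-1],(800,600)))
```

```text
1.4 [ 0.57419806 -0.32132717  0.24743932] [-3.12817799e+00 -2.57732984e-01  1.30753957e-03]
```

View pics/w1b.png

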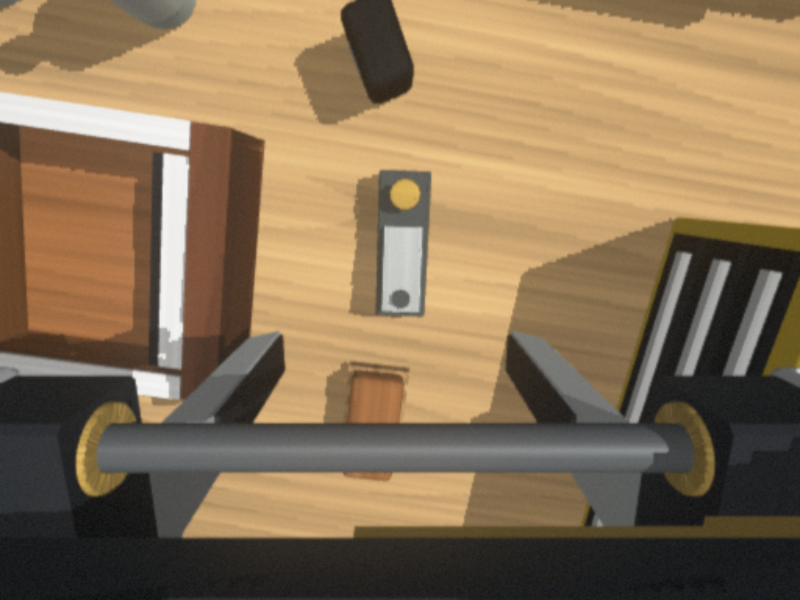

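Wrist view: the plane's top corners are at (379,171), (431,172), (376,313) and (424,315), knob at (405,194). The black strip is at x≈150–160, the batten runs to x≈187, and the jamb's outer face is at x≈262.

Run:
```python
from h import *
z=load('w1');t=load('top0');s=512/800;W=cloud(z)
def at(z,u,v,h):
    c,d=ray(z,u*s-.18,v*s-.18);return (c+d*(h-c[2])/d[2])*1000
for nm,pts,h in(('plane',[(379,171),(431,172),(424,315),(376,313)],.028),('sand',[(350,374),(404,374)],.038),('strip',[(155,152),(150,363)],.077),('battenR',[(188,152),(181,370)],.084),('jambinner',[(190,122),(182,398)],.084),('jambouter',[(233,128)],.084),('railT',[(0,93),(190,122)],.084)):
    q=np.array([at(z,*p,h) for p in pts]);print(nm,np.round(q[:,:2],1).tolist(), np.round(q.mean(0),1))
    if nm=='plane':
        e=q[0]+q[1]-q[2]-q[3];print('yaw',np.degrees(np.arctan2(e[1],e[0])),'L',np.linalg.norm(e)/2,'W',np.linalg.norm(q[0]-q[1]),np.linalg.norm(q[2]-q[3]))
        m=np.zeros((384,512),np.uint8);cv2.fillConvexPoly(m,np.array([[(u*s,v*s)] for u,v in pts]).astype(np.int32),1)
        Z=W[...,2][m>0]*1000;print('z pct',np.nanpercentile(Z,[5,25,50,75,95]))
# triangulate knob: wrist(405,194) vs top (crop 632,107)
def tri(a,b):
    (c1,d1),(c2,d2)=a,b
    k=np.linalg.lstsq(np.stack([d1,-d2],1),c2-c1,rcond=None)[0];return np.round((c1+d1*k[0]+c2+d2*k[1])*500,1),np.round(np.linalg.norm(c1+d1*k[0]-c2-d2*k[1])*1000,1)
print('knob',tri(ray(z,405*s,194*s),ray(t,190+632/3.8,140+107/3.8)))
print('plane near-right corner',tri(ray(z,424*s,315*s),ray(t,190+671/3.8,140+222/3.8)))
print('jamb top inner',tri(ray(z,190*s,122*s),ray(t,190+465/3.8,140+77/3.8)))
for u,v in((152,250),(157,250),(175,250),(210,250),(100,150),(80,250)): print((u,v),np.round(W[int(v*s),int(u*s)]*1000,1))
```

```text
plane [[654.1, -292.9], [660.6, -337.0], [534.8, -353.7], [529.4, -309.8]] [ 594.7 -323.4   28. ]
yaw 7.638460515395498 L 126.41777380102883 W 44.48779112728643 44.20896786252579
z pct [26.17006902 27.50380119 32.28527954 38.19829639 43.65357843]
sand [[470.3, -295.1], [478.6, -344.5]] [ 474.4 -319.8   38. ]
strip [[638.6, -128.5], [469.6, -131.4]] [ 554.1 -130.    77. ]
battenR [[642.5, -155.9], [471.1, -160.3]] [ 556.8 -158.1   84. ]
jambinner [[663.4, -156.1], [446.3, -162.5]] [ 554.8 -159.3   84. ]
jambouter [[664.4, -187.0]] [ 664.4 -187.    84. ]
railT [[660.8, -21.7], [663.4, -156.1]] [662.1 -88.9  84. ]
knob (array([ 638.2, -318.5,   37.1]), np.float64(1.2))
plane near-right corner (array([ 531.7, -354.9,   16.7]), np.float64(0.7))
jamb top inner (array([ 661.8, -157.6,   86.1]), np.float64(2.7))
(152, 250) [ 564.5 -129.5   77.7]
(157, 250) [ 565.2 -133.4   78.2]
(175, 250) [ 567.8 -148.3   79.2]
(210, 250) [ 572.9 -176.2   83.2]
(100, 150) [631.9 -46.9  12.1]
(80, 250) [539.1 -28.9  11.2]
```

Emit:
{"name": "play_rows", "arguments": {"commands": [{"offset":[0.7,-0.07,-3],"rotation":[0,0,-0.36]},{"offset":[0.7,-0.07,-5.5],"rotation":[0,0,-0.36]},{"offset":[0.7,-0.07,-5.5],"rotation":[0,0,-0.36]},{"offset":[0.7,-0.07,-5.5],"rotation":[0,0,-0.36]},{"offset":[0.7,-0.07,-5.5],"rotation":[0,0,-0.36]}]}}

```text
t: 1.87
tcp_pos: [0.5846, -0.3216, 0.0733]
eef_rot: [-3.122, -0.202, 0.027]
contact_force: [-1.5, 0.4, -1.5]
grip_width: 0.0939
finger_force: 0.0
```

Emit:
{"name": "play_rows", "arguments": {"commands": [{"offset":[0,0,0],"rotation":[0,0,0]},{"offset":[0,0,0],"rotation":[0,0,0]}]}}

```text
t: 2.03
tcp_pos: [0.5915, -0.3263, 0.0883]
eef_rot: [3.133, 0.202, 0.004]
contact_force: [0.2, 0.1, 1.1]
grip_width: 0.094
finger_force: 0.0
```

Emit:
{"name": "play_rows", "arguments": {"commands": [{"offset":[0.1,0.08,-0.8],"rotation":[0,0,0]},{"offset":[0.1,0.08,-1.6],"rotation":[0,0,0]},{"offset":[0.1,0.08,-2.3],"rotation":[0,0,0]},{"offset":[0.1,0.08,-2.6],"rotation":[0,0,0]},{"offset":[0.1,0.08,-2.6],"rotation":[0,0,0]}]}}

```text
t: 2.45
tcp_pos: [0.594, -0.3233, 0.0084]
eef_rot: [3.134, 0.202, 0.001]
contact_force: [0.4, 0.4, -0.6]
grip_width: 0.0941
finger_force: 0.0
```

Emit:
{"name": "play_rows", "arguments": {"commands": [{"offset":[0,0,0],"rotation":[0,0,0]},{"offset":[0,0,0],"rotation":[0,0,0]},{"offset":[0,0,0],"rotation":[0,0,0]}]}}

```text
t: 2.7
tcp_pos: [0.5955, -0.324, 0.0106]
eef_rot: [3.132, 0.202, 0.006]
contact_force: [-0.3, 0.1, 1.0]
grip_width: 0.0941
finger_force: 0.0
```

Emit:
{"name": "play_rows", "arguments": {"commands": [{"offset":[0,0,-0.15],"rotation":[0,0,0]},{"offset":[0,0,-0.15],"rotation":[0,0,0]},{"offset":[0,0,-0.15],"rotation":[0,0,0]}]}}

```text
t: 2.95
tcp_pos: [0.5937, -0.3228, 0.0029]
eef_rot: [-3.135, -0.203, 0.0]
contact_force: [-0.1, 0.4, 0.8]
grip_width: 0.0941
finger_force: 0.0
```

Emit:
{"name": "play_rows", "arguments": {"commands": [{"offset":[0,0,0],"rotation":[0,0,0]},{"offset":[0,0,0],"rotation":[0,0,0]},{"offset":[0,0,0],"rotation":[0,0,0]},{"offset":[0,0,0],"rotation":[0,0,0]},{"offset":[0,0,0],"rotation":[0,0,0]}], "hand": 0, "newtons": 45}}

```text
t: 3.37
tcp_pos: [0.5939, -0.3229, 0.003]
eef_rot: [3.135, 0.203, -0.0]
contact_force: [0.4, 0.1, -0.2]
grip_width: 0.0639
finger_force: 0.0
```

Emit:
{"name": "play_rows", "arguments": {"commands": [{"offset":[0,0,0],"rotation":[0,0,0]},{"offset":[0,0,0],"rotation":[0,0,0]},{"offset":[0,0,0],"rotation":[0,0,0]},{"offset":[0,0,0],"rotation":[0,0,0]},{"offset":[0,0,0],"rotation":[0,0,0]}]}}

```text
t: 3.78
tcp_pos: [0.594, -0.3234, 0.003]
eef_rot: [3.134, 0.202, 0.0]
contact_force: [0.9, -1.9, -0.9]
grip_width: 0.0448
finger_force: 45.0
```

Emit:
{"name": "play_rows", "arguments": {"commands": [{"offset":[0,0,0.3],"rotation":[0,0,0]},{"offset":[0,0,1],"rotation":[0,0,0]},{"offset":[0,0,2],"rotation":[0,0,0]},{"offset":[0,0,3],"rotation":[0,0,0]},{"offset":[0,0,4],"rotation":[0,0,0]}]}}

```text
t: 4.2
tcp_pos: [0.5925, -0.3216, 0.1219]
eef_rot: [-3.131, -0.203, 0.007]
contact_force: [0.1, -0.6, -5.9]
grip_width: 0.0444
finger_force: 45.0
```

Emit:
{"name": "play_rows", "arguments": {"commands": [{"offset":[0,0,1],"rotation":[0,0,0]},{"offset":[0,0,1],"rotation":[0,0,0]},{"offset":[0,0,1],"rotation":[0,0,0]}]}}

```text
t: 4.45
tcp_pos: [0.5945, -0.323, 0.1543]
eef_rot: [3.133, 0.203, 0.004]
contact_force: [-0.9, -0.3, -6.7]
grip_width: 0.0448
finger_force: 45.0
```

Emit:
{"name": "play_rows", "arguments": {"commands": [{"offset":[-0.2,1,0],"rotation":[0,0,-0.2]},{"offset":[-0.4,2,0],"rotation":[0,0,-0.4]},{"offset":[-0.6,3,0],"rotation":[0,0,-0.6]},{"offset":[-0.8,4,0],"rotation":[0,0,-0.8]},{"offset":[-1,5,0],"rotation":[0,0,-1.0]}]}}

```text
t: 4.87
tcp_pos: [0.561, -0.1705, 0.1478]
eef_rot: [-3.137, -0.064, 0.013]
contact_force: [0.3, -0.6, -6.3]
grip_width: 0.0447
finger_force: 45.0
```

Emit:
{"name": "play_rows", "arguments": {"commands": [{"offset":[-0.2,1,0],"rotation":[0,0,-0.2]},{"offset":[-0.4,2,0],"rotation":[0,0,-0.2]},{"offset":[-0.4,3,0],"rotation":[0,0,-0.2]},{"offset":[-0.4,3.5,0],"rotation":[0,0,-0.2]},{"offset":[-0.4,3.5,0],"rotation":[0,0,-0.2]}]}}

```text
t: 5.28
tcp_pos: [0.5492, -0.0634, 0.1485]
eef_rot: [-3.137, -0.046, 0.012]
contact_force: [0.5, 0.2, -5.1]
grip_width: 0.0445
finger_force: 45.0
```

Emit:
{"name": "play_rows", "arguments": {"commands": [{"offset":[0,0,0],"rotation":[0,0,0]},{"offset":[0,0,0],"rotation":[0,0,0]},{"offset":[0,0,0],"rotation":[0,0,0]}]}}

```text
t: 5.53
tcp_pos: [0.5511, -0.0687, 0.1512]
eef_rot: [-3.141, -0.036, 0.005]
contact_force: [1.8, 0.8, -6.9]
grip_width: 0.0446
finger_force: 45.0
```

Run:
```python
from h import *
s=arm.state();print(s['t'],s['tcp_pos'],s['eef_rot'],s['contact_force'],s['finger_force'])
p,d,c=grab('wrist','w2')
cv2.imwrite('pics/w2b.png',cv2.resize(p[:,:,::-1],(800,600)))
```

```text
5.5333 [ 0.55108253 -0.06874576  0.15120365] [-3.1412082  -0.03632906  0.00491746] [ 1.75117126  0.79100034 -6.89657599] 44.997771978378296
```

View pics/w2b.png

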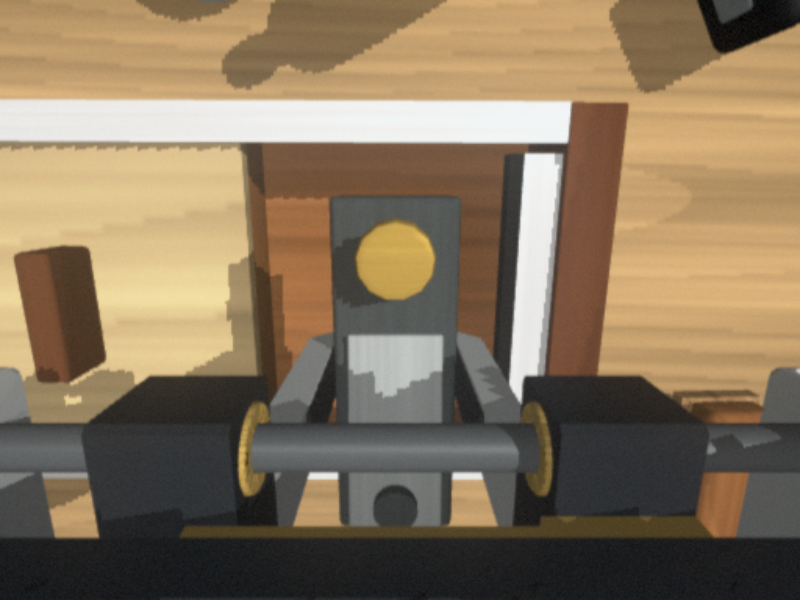

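Wrist view: the plane is held level over the well. Far rail v=101–142, near rail inner edge ≈v 470–480 at u≈320/465, strip u=503–523, jamb inner u≈570, hatch edge u≈245–250.

Run:
```python
from h import *
z=load('w2');s=512/800;W=cloud(z);p=z['p'].astype(int)
def at(u,v,h):
    c,d=ray(z,u*s-.18,v*s-.18);return (c+d*(h-c[2])/d[2])*1000
for nm,pts,h in(('railout',[(0,100),(570,103)],.084),('railin',[(10,143),(560,143)],.084),('strip',[(505,155),(497,375)],.077),('jambin',[(571,105),(551,350)],.084),('hatchedge',[(245,145),(256,370)],.077),('planetop far',[(332,197),(459,198)],.176),('handle+y?',[(15,253),(88,247)],.111)):
    q=np.array([at(*a,h) for a in pts]);print(nm,np.round(q[:,:2],1).tolist())
# near rail: white pixels between fingers low
for u in range(204,212,2):
    r=np.where(p[295:330,u].min(-1)>190)[0]+295
    if len(r): print(u,r.min(),r.max(),at((r.min()+.0)/1 and (u+.18)/s,(r.min()-.5+.18)/s,.084)[:2],at((u+.18)/s,(r.max()+.5+.18)/s,.084)[:2])
for u in range(286,306,4):
    r=np.where(p[295:330,u].min(-1)>190)[0]+295
    if len(r): print(u,r.min(),r.max(),at((u+.18)/s,(r.min()-.5+.18)/s,.084)[:2],at((u+.18)/s,(r.max()+.5+.18)/s,.084)[:2])
```

```text
railout [[658.0, 135.9], [663.3, -154.9]]
railin [[637.2, 134.4], [643.8, -151.9]]
strip [[637.7, -125.4], [510.8, -130.8]]
jambin [[662.3, -155.5], [530.0, -159.1]]
hatchedge [[639.6, 14.3], [510.6, 14.7]]
planetop far [[615.2, -45.7], [615.9, -88.2]]
handle+y? [[583.7, 118.9], [587.5, 82.7]]
204 303 306 [445.97108089 -23.39328396] [441.5460917  -23.32199766]
206 303 306 [446.01737987 -25.33530788] [441.59259471 -25.27117965]
208 303 306 [446.06367816 -27.2773026 ] [441.63909701 -27.22033224]
210 303 306 [446.10997575 -29.21926813] [441.68559861 -29.16945542]
290 303 306 [ 447.96130874 -106.87395697] [ 443.54508751 -107.11027353]
294 303 306 [ 448.05384618 -110.75546601] [ 443.6380325  -111.00607999]
298 303 306 [ 448.14638083 -114.63685839] [ 443.73097469 -114.90176892]
302 303 306 [ 448.2389127 -118.5181341] [ 443.82391408 -118.79734033]
```

Emit:
{"name": "play_rows", "arguments": {"commands": [{"offset":[0.03,0,-0.8],"rotation":[0,0,0]},{"offset":[0.03,0,-1.6],"rotation":[0,0,0]},{"offset":[0.03,0,-2.4],"rotation":[0,0,0]},{"offset":[0.03,0,-3.2],"rotation":[0,0,0]},{"offset":[0.03,0,-3.6],"rotation":[0,0,0]}]}}

```text
t: 6.0
tcp_pos: [0.5504, -0.0684, 0.0411]
eef_rot: [-3.14, -0.036, 0.01]
contact_force: [-0.9, 0.3, -6.7]
grip_width: 0.0444
finger_force: 45.0
```

Emit:
{"name": "play_rows", "arguments": {"commands": [{"offset":[0,0,0],"rotation":[0,0,0]},{"offset":[0,0,0],"rotation":[0,0,0]},{"offset":[0,0,0],"rotation":[0,0,0]}]}}

```text
t: 6.25
tcp_pos: [0.5543, -0.0686, 0.0469]
eef_rot: [3.14, 0.038, 0.005]
contact_force: [-0.2, 0.3, -5.1]
grip_width: 0.0446
finger_force: 45.0
```

Emit:
{"name": "play_rows", "arguments": {"commands": [{"offset":[-0.05,0,-0.25],"rotation":[0,0,0]},{"offset":[-0.05,0,-0.5],"rotation":[0,0,0]},{"offset":[-0.05,0,-0.7],"rotation":[0,0,0]},{"offset":[-0.05,0,-0.8],"rotation":[0,0,0]},{"offset":[-0.05,0,-0.8],"rotation":[0,0,0]}]}}

```text
t: 6.67
tcp_pos: [0.5502, -0.0676, 0.0196]
eef_rot: [-3.141, -0.038, 0.004]
contact_force: [-0.0, -0.0, -6.5]
grip_width: 0.0448
finger_force: 45.0
```

Emit:
{"name": "play_rows", "arguments": {"commands": [{"offset":[0,0,0],"rotation":[0,0,0]},{"offset":[0,0,0],"rotation":[0,0,0]},{"offset":[0,0,0],"rotation":[0,0,0]}]}}

```text
t: 6.92
tcp_pos: [0.5517, -0.068, 0.0214]
eef_rot: [3.141, 0.038, 0.001]
contact_force: [-0.3, 0.6, -6.6]
grip_width: 0.0447
finger_force: 45.0
```

Emit:
{"name": "play_rows", "arguments": {"commands": [{"offset":[0,0,-0.05],"rotation":[0,0,0]},{"offset":[0,0,-0.1],"rotation":[0,0,0]},{"offset":[0,0,-0.1],"rotation":[0,0,0]},{"offset":[0,0,-0.1],"rotation":[0,0,0]}]}}

```text
t: 7.25
tcp_pos: [0.5511, -0.0679, 0.0178]
eef_rot: [-3.141, -0.038, 0.001]
contact_force: [-0.1, 0.0, -6.9]
grip_width: 0.0445
finger_force: 45.0
```

Emit:
{"name": "play_rows", "arguments": {"commands": [{"offset":[0,0,-0.03],"rotation":[0,0,0]},{"offset":[0,0,-0.05],"rotation":[0,0,0]},{"offset":[0,0,-0.05],"rotation":[0,0,0]},{"offset":[0,0,-0.05],"rotation":[0,0,0]}]}}

```text
t: 7.58
tcp_pos: [0.5512, -0.0679, 0.0164]
eef_rot: [3.141, 0.038, -0.0]
contact_force: [0.1, 0.6, -6.4]
grip_width: 0.0447
finger_force: 45.0
```

Emit:
{"name": "play_rows", "arguments": {"commands": [{"offset":[0,0,-0.03],"rotation":[0,0,0]},{"offset":[0,0,-0.04],"rotation":[0,0,0]},{"offset":[0,0,-0.04],"rotation":[0,0,0]},{"offset":[0,0,-0.04],"rotation":[0,0,0]}]}}

```text
t: 7.92
tcp_pos: [0.5513, -0.0679, 0.0152]
eef_rot: [3.141, 0.038, -0.0]
contact_force: [1.4, -0.1, -6.1]
grip_width: 0.0446
finger_force: 45.0
```

Emit:
{"name": "play_rows", "arguments": {"commands": [{"offset":[0,0,-0.02],"rotation":[0,0,0]},{"offset":[0,0,-0.03],"rotation":[0,0,0]},{"offset":[0,0,-0.03],"rotation":[0,0,0]},{"offset":[0,0,-0.03],"rotation":[0,0,0]}]}}

```text
t: 8.25
tcp_pos: [0.5514, -0.0679, 0.015]
eef_rot: [3.141, 0.038, 0.001]
contact_force: [-1.8, 1.1, -2.2]
grip_width: 0.0448
finger_force: 45.0
```

Emit:
{"name": "play_rows", "arguments": {"commands": [{"offset":[0,0,-0.01],"rotation":[0,0,0]},{"offset":[0,0,-0.02],"rotation":[0,0,0]},{"offset":[0,0,-0.02],"rotation":[0,0,0]},{"offset":[0,0,-0.02],"rotation":[0,0,0]}]}}

```text
t: 8.58
tcp_pos: [0.5515, -0.068, 0.015]
eef_rot: [3.141, 0.038, 0.001]
contact_force: [-3.9, 1.4, 5.1]
grip_width: 0.045
finger_force: 45.0
```

Bench contact is felt (load moved from −6.5 to +5 N), so it's down. Releasing with a partial opening.

Emit:
{"name": "play_rows", "arguments": {"commands": [{"offset":[0,0,0],"rotation":[0,0,0]},{"offset":[0,0,0],"rotation":[0,0,0]},{"offset":[0,0,0],"rotation":[0,0,0]},{"offset":[0,0,0],"rotation":[0,0,0]},{"offset":[0,0,0],"rotation":[0,0,0]}], "hand": 0.72}}

```text
t: 9.0
tcp_pos: [0.5516, -0.068, 0.0137]
eef_rot: [3.141, 0.038, 0.001]
contact_force: [-0.5, 0.5, -0.9]
grip_width: 0.0675
finger_force: 0.0
```

Emit:
{"name": "play_rows", "arguments": {"commands": [{"offset":[0,0,0.3],"rotation":[0,0,0]},{"offset":[0,0,1],"rotation":[0,0,0]},{"offset":[0,0,2],"rotation":[0,0,0]},{"offset":[0,0,3],"rotation":[0,0,0]},{"offset":[0,0,4],"rotation":[0,0,0]}]}}

```text
t: 9.42
tcp_pos: [0.5512, -0.0679, 0.1356]
eef_rot: [3.141, 0.038, 0.0]
contact_force: [-0.0, 0.7, 0.6]
grip_width: 0.0673
finger_force: 0.0
```

Emit:
{"name": "play_rows", "arguments": {"commands": [{"offset":[0,0,1.5],"rotation":[0,0,0]},{"offset":[0,0,1.5],"rotation":[0,0,0]},{"offset":[0,0,1.5],"rotation":[0,0,0]},{"offset":[0,0,1.5],"rotation":[0,0,0]}]}}

```text
t: 9.75
tcp_pos: [0.5514, -0.0679, 0.1793]
eef_rot: [3.141, 0.038, 0.002]
contact_force: [0.2, 0.7, -0.7]
grip_width: 0.0679
finger_force: 0.0
```

Run:
```python
from h import *
s=arm.state();print(s['t'],s['tcp_pos'],s['eef_rot'],s['contact_force'],s['joint_pos'])
p,d,c=grab('wrist','w3')
cv2.imwrite('pics/w3b.png',cv2.resize(p[:,:,::-1],(800,600)))
z=load('w3');W=cloud(z);Q=W[np.isfinite(W[...,2])]
k=(Q[:,2]>.1)&(Q[:,2]<.118)&(Q[:,1]>.07)&(Q[:,1]<.17)&(abs(Q[:,0]-.55)<.06)
q=Q[k];print(len(q)); 
if len(q)>10: print(cv2.minAreaRect((q[:,:2]*1000).astype(np.float32)),np.percentile(q[:,2],[50,90]))
```

```text
9.75 [ 0.55140394 -0.06792624  0.17927393] [3.14098392e+00 3.83696514e-02 1.70994853e-03] [ 0.17176666  0.6861259  -0.73637536] [-2.24555729e-01  1.05224989e-01  1.40291621e+00 -1.08313845e-04
  1.63230540e+00  1.32180348e+00]
1959
((548.9462890625, 112.31040954589844), (69.50272369384766, 19.301801681518555), 1.188531517982483) [0.11008515 0.11127439]
```

View pics/w3b.png

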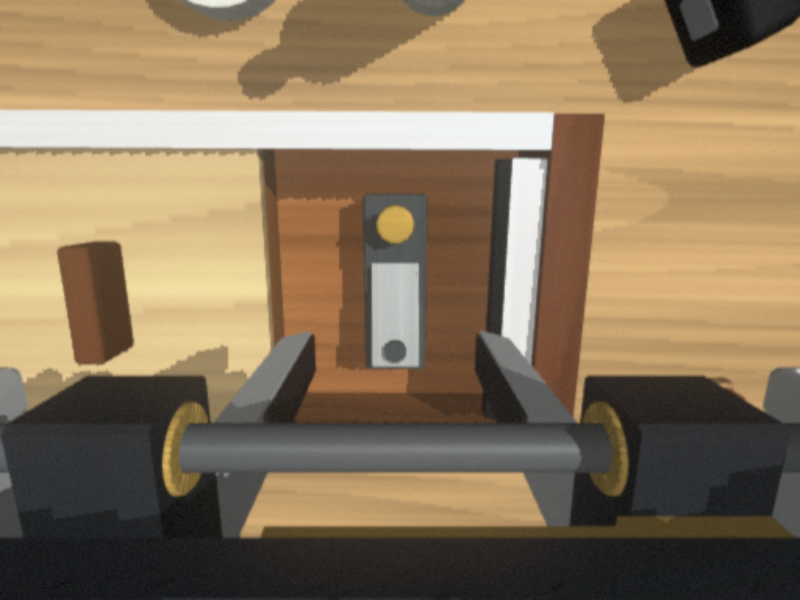

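The plane stands upright in the well, at about (395,280) in the picture, clear of the hatch and strip. The handle measures (549, 112), top at 110 mm. I'll go over it and grip it.

Emit:
{"name": "play_rows", "arguments": {"commands": [{"offset":[-0.08,1.2,0],"rotation":[0,0,0]},{"offset":[-0.08,2.4,0],"rotation":[0,0,0]},{"offset":[-0.08,3.7,0],"rotation":[0,0,0]},{"offset":[-0.08,5,0],"rotation":[0,0,0]},{"offset":[-0.08,6,0],"rotation":[0,0,0]}]}}

```text
t: 10.22
tcp_pos: [0.5472, 0.1145, 0.176]
eef_rot: [-3.141, -0.04, 0.008]
contact_force: [0.6, 0.6, -0.4]
grip_width: 0.0679
finger_force: 0.0
```

Emit:
{"name": "play_rows", "arguments": {"commands": [{"offset":[0,0,0],"rotation":[0,0,0]},{"offset":[0,0,0],"rotation":[0,0,0]},{"offset":[0,0,-0.6],"rotation":[0,0,0]},{"offset":[0,0,-1.2],"rotation":[0,0,0]},{"offset":[0,0,-1.8],"rotation":[0,0,0]}]}}

```text
t: 10.63
tcp_pos: [0.5485, 0.1104, 0.1231]
eef_rot: [3.14, 0.036, -0.002]
contact_force: [-0.1, -0.4, -0.5]
grip_width: 0.0675
finger_force: 0.0
```

Emit:
{"name": "play_rows", "arguments": {"commands": [{"offset":[0,0,0],"rotation":[0,0,0]},{"offset":[0,0,0],"rotation":[0,0,0]},{"offset":[0,0,0],"rotation":[0,0,0]}]}}

```text
t: 10.88
tcp_pos: [0.5492, 0.1111, 0.1251]
eef_rot: [3.141, 0.036, 0.0]
contact_force: [0.2, 0.4, 0.5]
grip_width: 0.0678
finger_force: 0.0
```

Down 38 mm more to z≈0.087, then a gentle grip.

Emit:
{"name": "play_rows", "arguments": {"commands": [{"offset":[0,0.04,-0.4],"rotation":[0,0,0]},{"offset":[0,0.04,-0.8],"rotation":[0,0,0]},{"offset":[0,0.04,-1.1],"rotation":[0,0,0]},{"offset":[0,0.04,-1.2],"rotation":[0,0,0]},{"offset":[0,0.04,-1.2],"rotation":[0,0,0]}]}}

```text
t: 11.3
tcp_pos: [0.5477, 0.1132, 0.0869]
eef_rot: [3.141, 0.039, -0.006]
contact_force: [-0.2, 0.7, 0.0]
grip_width: 0.0676
finger_force: 0.0
```

Emit:
{"name": "play_rows", "arguments": {"commands": [{"offset":[0,0,0],"rotation":[0,0,0]},{"offset":[0,0,0],"rotation":[0,0,0]},{"offset":[0,0,0],"rotation":[0,0,0]},{"offset":[0,0,0],"rotation":[0,0,0]},{"offset":[0,0,0],"rotation":[0,0,0]}], "hand": 0, "newtons": 25}}

```text
t: 11.72
tcp_pos: [0.5492, 0.1133, 0.0893]
eef_rot: [3.141, 0.038, 0.001]
contact_force: [-0.3, -0.1, -0.2]
grip_width: 0.0375
finger_force: 0.0
```

Emit:
{"name": "play_rows", "arguments": {"commands": [{"offset":[0,0,0],"rotation":[0,0,0]},{"offset":[0,0,0],"rotation":[0,0,0]},{"offset":[0,0,0],"rotation":[0,0,0]},{"offset":[0,0,0],"rotation":[0,0,0]},{"offset":[0,0,0],"rotation":[0,0,0]}]}}

```text
t: 12.13
tcp_pos: [0.549, 0.1125, 0.0889]
eef_rot: [3.14, 0.037, 0.0]
contact_force: [0.2, -4.2, 1.4]
grip_width: 0.0183
finger_force: 25.0
```

Emit:
{"name": "play_rows", "arguments": {"commands": [{"offset":[0.01,-0.4,0],"rotation":[0,0,0]},{"offset":[0.02,-0.8,0],"rotation":[0,0,0]},{"offset":[0.03,-1.2,0],"rotation":[0,0,0]},{"offset":[0.035,-1.6,0],"rotation":[0,0,0]},{"offset":[0.04,-2,0],"rotation":[0,0,0]}]}}

```text
t: 12.55
tcp_pos: [0.5501, 0.0556, 0.0889]
eef_rot: [-3.136, -0.04, -0.001]
contact_force: [1.0, 5.7, -0.5]
grip_width: 0.0178
finger_force: 25.0
```

Emit:
{"name": "play_rows", "arguments": {"commands": [{"offset":[0.01,-0.4,0],"rotation":[0,0,0]},{"offset":[0.02,-0.8,0],"rotation":[0,0,0]},{"offset":[0.03,-1.2,0],"rotation":[0,0,0]},{"offset":[0.035,-1.5,0],"rotation":[0,0,0]},{"offset":[0.04,-1.7,0],"rotation":[0,0,0]}]}}

```text
t: 12.97
tcp_pos: [0.5511, 0.004, 0.0889]
eef_rot: [-3.136, -0.039, 0.0]
contact_force: [-0.7, 6.1, 1.7]
grip_width: 0.0176
finger_force: 25.0
```

Emit:
{"name": "play_rows", "arguments": {"commands": [{"offset":[0,0,0],"rotation":[0,0,0]},{"offset":[0,0,0],"rotation":[0,0,0]},{"offset":[0,0,0],"rotation":[0,0,0]}]}}

```text
t: 13.22
tcp_pos: [0.5511, 0.0028, 0.0889]
eef_rot: [-3.141, -0.039, 0.0]
contact_force: [-0.5, 2.3, 1.1]
grip_width: 0.0179
finger_force: 25.0
```

Emit:
{"name": "play_rows", "arguments": {"commands": [{"offset":[0,-0.08,0],"rotation":[0,0,0]},{"offset":[0,-0.16,0],"rotation":[0,0,0]},{"offset":[0.005,-0.24,0],"rotation":[0,0,0]},{"offset":[0.005,-0.3,0],"rotation":[0,0,0]},{"offset":[0.005,-0.33,0],"rotation":[0,0,0]}]}}

```text
t: 13.63
tcp_pos: [0.5513, -0.0059, 0.0889]
eef_rot: [-3.138, -0.04, 0.0]
contact_force: [-1.5, 5.1, 2.1]
grip_width: 0.0178
finger_force: 25.0
```

Emit:
{"name": "play_rows", "arguments": {"commands": [{"offset":[0,-0.1,0],"rotation":[0,0,0]},{"offset":[0,-0.2,0],"rotation":[0,0,0]},{"offset":[0.005,-0.3,0],"rotation":[0,0,0]},{"offset":[0.005,-0.4,0],"rotation":[0,0,0]},{"offset":[0.01,-0.5,0],"rotation":[0,0,0]}]}}

```text
t: 14.05
tcp_pos: [0.5516, -0.0208, 0.0889]
eef_rot: [-3.138, -0.04, 0.0]
contact_force: [-1.3, 5.9, 1.3]
grip_width: 0.0178
finger_force: 25.0
```

Emit:
{"name": "play_rows", "arguments": {"commands": [{"offset":[0,-0.03,0],"rotation":[0,0,0]},{"offset":[0,-0.06,0],"rotation":[0,0,0]},{"offset":[0,-0.09,0],"rotation":[0,0,0]},{"offset":[0,-0.12,0],"rotation":[0,0,0]}]}}

```text
t: 14.38
tcp_pos: [0.5517, -0.0243, 0.0889]
eef_rot: [-3.138, -0.04, 0.0]
contact_force: [0.1, 6.2, 1.8]
grip_width: 0.0175
finger_force: 25.0
```

Emit:
{"name": "play_rows", "arguments": {"commands": [{"offset":[0,-0.03,0],"rotation":[0,0,0]},{"offset":[0,-0.06,0],"rotation":[0,0,0]},{"offset":[0,-0.09,0],"rotation":[0,0,0]}]}}

```text
t: 14.63
tcp_pos: [0.5517, -0.027, 0.0889]
eef_rot: [-3.138, -0.04, -0.0]
contact_force: [-0.5, 6.5, 0.6]
grip_width: 0.018
finger_force: 25.0
```

Friction only so far (~6 N). Feeling forward in 0.5 mm rows.

Emit:
{"name": "play_rows", "arguments": {"commands": [{"offset":[0,-0.02,0],"rotation":[0,0,0]},{"offset":[0,-0.04,0],"rotation":[0,0,0]},{"offset":[0,-0.05,0],"rotation":[0,0,0]}]}}

```text
t: 14.88
tcp_pos: [0.5518, -0.0286, 0.0889]
eef_rot: [-3.138, -0.04, -0.0]
contact_force: [-0.9, 6.1, 1.7]
grip_width: 0.0176
finger_force: 25.0
```

Emit:
{"name": "play_rows", "arguments": {"commands": [{"offset":[0,-0.02,0],"rotation":[0,0,0]},{"offset":[0,-0.04,0],"rotation":[0,0,0]}]}}

```text
t: 15.05
tcp_pos: [0.5518, -0.0297, 0.0889]
eef_rot: [-3.138, -0.04, -0.0]
contact_force: [-0.6, 6.4, 1.9]
grip_width: 0.0178
finger_force: 25.0
```

Emit:
{"name": "play_rows", "arguments": {"commands": [{"offset":[0,-0.02,0],"rotation":[0,0,0]},{"offset":[0,-0.035,0],"rotation":[0,0,0]}]}}

```text
t: 15.22
tcp_pos: [0.5518, -0.0308, 0.0889]
eef_rot: [-3.138, -0.04, -0.0]
contact_force: [-0.5, 6.3, 1.5]
grip_width: 0.0177
finger_force: 25.0
```

Emit:
{"name": "play_rows", "arguments": {"commands": [{"offset":[0,-0.02,0],"rotation":[0,0,0]},{"offset":[0,-0.035,0],"rotation":[0,0,0]}]}}

```text
t: 15.38
tcp_pos: [0.5518, -0.0318, 0.0889]
eef_rot: [-3.138, -0.04, -0.0]
contact_force: [-0.7, 6.4, 1.4]
grip_width: 0.0179
finger_force: 25.0
```

Emit:
{"name": "play_rows", "arguments": {"commands": [{"offset":[0,-0.02,0],"rotation":[0,0,0]},{"offset":[0,-0.035,0],"rotation":[0,0,0]}]}}

```text
t: 15.55
tcp_pos: [0.5518, -0.0324, 0.0889]
eef_rot: [-3.137, -0.04, -0.0]
contact_force: [-0.5, 7.7, 1.1]
grip_width: 0.0178
finger_force: 25.0
```

Emit:
{"name": "play_rows", "arguments": {"commands": [{"offset":[0,-0.02,0],"rotation":[0,0,0]},{"offset":[0,-0.03,0],"rotation":[0,0,0]}]}}

```text
t: 15.72
tcp_pos: [0.5518, -0.0327, 0.0889]
eef_rot: [-3.136, -0.04, -0.001]
contact_force: [-1.3, 8.7, 1.5]
grip_width: 0.0176
finger_force: 25.0
```

Contact was felt at y ≈ −32.2 mm. Adding a light press.

Emit:
{"name": "play_rows", "arguments": {"commands": [{"offset":[0,-0.02,0],"rotation":[0,0,0]},{"offset":[0,-0.035,0],"rotation":[0,0,0]}]}}

```text
t: 15.88
tcp_pos: [0.5518, -0.033, 0.0889]
eef_rot: [-3.135, -0.041, -0.0]
contact_force: [-0.4, 10.8, 2.2]
grip_width: 0.018
finger_force: 25.1
```

Emit:
{"name": "play_rows", "arguments": {"commands": [{"offset":[0,-0.02,0],"rotation":[0,0,0]},{"offset":[0,-0.03,0],"rotation":[0,0,0]}]}}

```text
t: 16.05
tcp_pos: [0.5518, -0.0332, 0.0889]
eef_rot: [-3.133, -0.042, -0.001]
contact_force: [-0.4, 12.3, 1.4]
grip_width: 0.0178
finger_force: 25.1
```

Emit:
{"name": "play_rows", "arguments": {"commands": [{"offset":[0,-0.02,0],"rotation":[0,0,0]},{"offset":[0,-0.02,0],"rotation":[0,0,0]},{"offset":[0,-0.02,0],"rotation":[0,0,0]}]}}

```text
t: 16.3
tcp_pos: [0.5519, -0.0334, 0.0888]
eef_rot: [-3.133, -0.042, -0.001]
contact_force: [0.1, 12.1, 1.8]
grip_width: 0.0177
finger_force: 25.1
```

Emit:
{"name": "play_rows", "arguments": {"commands": [{"offset":[0,0,0],"rotation":[0,0,0]},{"offset":[0,0,0],"rotation":[0,0,0]},{"offset":[0,0,0],"rotation":[0,0,0]},{"offset":[0,0,0],"rotation":[0,0,0]},{"offset":[0,0,0],"rotation":[0,0,0]}], "hand": 0.6}}

```text
t: 16.72
tcp_pos: [0.5517, -0.0388, 0.0887]
eef_rot: [3.14, 0.038, -0.0]
contact_force: [-0.7, 0.5, -0.4]
grip_width: 0.0477
finger_force: 0.0
```

Emit:
{"name": "play_rows", "arguments": {"commands": [{"offset":[0,0,0.3],"rotation":[0,0,0]},{"offset":[0,0,1],"rotation":[0,0,0]},{"offset":[0,0,2],"rotation":[0,0,0]},{"offset":[0,0,3],"rotation":[0,0,0]},{"offset":[0,0,4],"rotation":[0,0,0]}]}}

```text
t: 17.13
tcp_pos: [0.5515, -0.0386, 0.2106]
eef_rot: [3.141, 0.038, 0.0]
contact_force: [0.6, 0.9, -0.1]
grip_width: 0.0563
finger_force: 0.0
```

Emit:
{"name": "play_rows", "arguments": {"commands": [{"offset":[0,0,1],"rotation":[0,0,0]},{"offset":[0,0,1],"rotation":[0,0,0]},{"offset":[0,0,1],"rotation":[0,0,0]},{"offset":[0,0,1],"rotation":[0,0,0]}]}}

```text
t: 17.47
tcp_pos: [0.5515, -0.0384, 0.2385]
eef_rot: [3.141, 0.038, -0.001]
contact_force: [0.2, 0.1, 0.0]
grip_width: 0.0565
finger_force: 0.0
```

Run:
```python
from h import *
s=arm.state();print(s['t'],s['tcp_pos'],s['contact_force'])
p,d,c=grab('wrist','w4')
cv2.imwrite('pics/w4b.png',cv2.resize(p[:,:,::-1],(800,600),interpolation=cv2.INTER_CUBIC))
```

```text
17.4667 [ 0.55148565 -0.03842046  0.23847158] [0.19599704 0.0991289  0.00221993]
```

View pics/w4b.png

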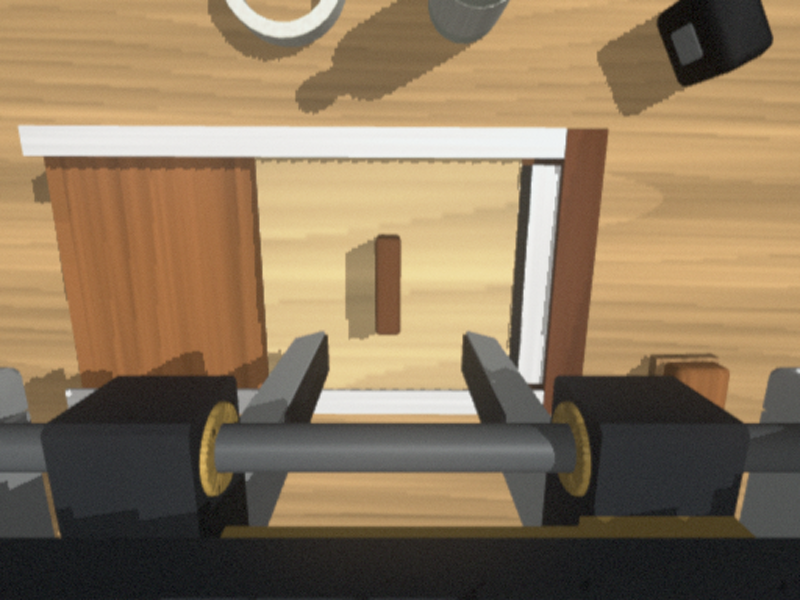

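The hatch edge meets the strip at u≈520 with no gap, the handle is at (388,285), and the gripper is clear. Handing in.

```bash
python3 -c "
from workcell import arm
print(arm.finish_job())"
```

```text
the job is handed in; nothing more can be done
None
```

The plane stands sole down in the well, let go only once it was down, and the hatch is shut against the rubber strip at about 6 N (total push about 12 N including rail friction), no gap visible, gripper clear; handed in at about 17.5 s.

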